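# Turn the grater plate round on its pins

### The arm

A 6-joint arm with a two-finger parallel gripper is mounted at the origin on a cart in front of the work surface, level with it; the furniture and walls round the work are solid. World frame = base frame: x ahead of the robot, y to its left, z up, the work surface at z = 0. Lengths are in m, angles in rad, forces in N, time in s.
With the tool pointing down it reaches from about 0.3 to 0.95 m from the base axis. Payload 3.1 kg.
Tool frame: the origin (TCP) lies midway between the tips of the shut fingers; the grasp point (between the pads) lies 19 mm behind it; z points along the fingers, y is the direction in which the jaws open and shut (so a half turn about z gives the same grasp; the last joint's range is limited). The gripper opens to 85 mm and grips with 20 to 120 N. Pads are 22 mm wide; open, the fingers measure 114 mm over their backs; the gripper's body (76 mm by 85 mm) begins 54 mm behind the grasp point. The pads swing forward as they close: fully open they stand 13 mm farther back than shut.
Start: joints at [1.228, 0.308, 1.634, -0, 1.2, -0.07], TCP at [0.168, 0.602, 0.231] pointing down, gripper open.
Joint ranges: [-3.06, 3.06], [-0.79, 1.96], [0.05, 2.63], [-1.19, 4.34], [0.05, 2.64], [-2.94, 2.94]. Speed limits (rad/s): [2.79, 2.79, 3.14, 3.14, 3.14, 3.14].

### API

Orientations are given as a 3x3 rotation matrix whose columns are the frame's x, y, z axes.
In Python, from bench import status, eyes, finish_job, masks_of, tip_of gives the robot as it stands. The module is installed in compiled form; this text tells all that it offers.
- The arm moves only by the tool arm_command, never from a script. Its argument "motion" is a list of rows, each a list of 5 numbers: the shift along the tool's x, y, z in mm, then the turn about the tool's z in rad, then the finger opening in mm, from 0 to 85.4. In form: [[tx, ty, tz, turn, claw], ...]. A call has 1 to 10 rows; each row shifts and turns the commanded pose from where the row before left it, along the tool's axes as they then stand; what a row does not reach is not made up. A row lasts 1/10 s, in which the tool goes at most 50 mm and 8.59 degrees, less where a joint would pass 70% of its speed; a pose out of reach is approached as far as the arm can. A call with a gripper value outside its range is refused whole. The fingers move at their own pace and stop on an object; "force" is the grip in N (left out, the last holds). Time passes only in rows, so rows that do not move let the fingers close. It gives the time, the measured TCP pose, the force and the opening at its end, in the units of the state.
- status.sense(): the state, without advancing time (a new reading comes with each control period).
- eyes.grab_frame(name): name is "side" or "top" or "wrist"; returns the picture (384x512x3 uint8, red, green, blue); there is no depth.
- eyes.get_calibration(name): a dict with "intrinsics" (3x3 intrinsics, pixels), "dist" ([k1, k2, p1, p2, k3] as OpenCV has them; the pictures are not rectified), "pose" (4x4, takes a point from camera to world coordinates); the wrist camera has in their place "T_tool_cam" (4x4, takes a point from camera to tool coordinates, whose origin is the TCP and whose axes are the flange's). Camera axes: x right, y down, z forward; pixel columns grow to the right and rows downward; lengths in m; the calibration is good to about 2 mm. A picture is of the moment at which its call begins: read the wrist's pose just before it. get_calibration takes no time and is no camera call.
- finish_job(): hands the job in, once; it reports no verdict.
Trained networks look in the newest picture that a camera, given by its name, has taken for a name from the list of things; names that differ only in an ending like _2 or _b are one class to them, and where a whole thing is asked for, a point or a joint stands for the part that bears it (a point fixed in the world has none). Each returns a list of dicts, best first, with "p" (0 to 1); they miss things now and then, are a little off and sometimes report something else, mostly with a low value. They report only what shows in the picture. A call takes as long as a camera call.
- masks_of(thing, camera): "mask" (384x512 bool, what is visible of it).
- tip_of(thing, camera): "position" ([x, y, z] in m, in the coordinates of the camera as it stood for that picture, good to about 4 mm: a listed point, or the origin of a listed thing).
The state is a dict: "t": time; "joint_positions": joint angles; "qd": joint speeds; "joint_torque": joint torques, N m; "tool_pos": TCP position; "orientation": TCP orientation; "contact_force": force on the tool from outside, world axes, zero at the start; "ft_torque": the same for the moment, N m; "finger_gap": opening from 0.0 (shut) to 1.0 (fully open).
Only numpy, scipy, OpenCV 4.12 (cv2) and the standard library are available. Lean on these libraries where they do the work, as an engineer would, in place of code of your own. Each camera call takes 0.05 s, during which the arm holds its last target.

### The job

The two-sided grater plate stands back to front on its board, with its fine side towards you. Lift it off its two pins, turn it round so that the coarse side (big raised teeth) faces you, and seat it upright on both pins again, fully down on the board; because the pins are off-centre, it then stands in the middle of its board. Leave the slicer plate, which stands correctly on a like board, alone.

Things in the scene. Friction and masses are not known exactly. Their poses are not given: they have to be found in the camera images.
- grater_plate: Loose upright two-sided steel grater plate, 0.35 kg, 158 mm high, on a wooden foot 48x200x18 mm. Origin: centre of the foot's underside; z up, y along its width, -x out of the coarse side. Wooden handle block on top to pinch from above: 18 mm thick (x), 80 wide (y), z 128 to 158 mm, x = y = 0. Foot has two 26 mm through holes at x = 0, y = +75 and -35 mm. Starts on the pins back to front.
- grater_base: Fixed wooden board, 100x210x16 mm. Origin: centre of its underside; -x is its front, facing the robot within 17 degrees. Two upright steel pins, 10 mm thick, tips tapered, rise 32 mm above its top at x = 0, y = +75 and -35 mm. Seated coarse side front, the plate's origin lies over the board's, at z = 16 mm, axes parallel (8 mm play each way); at the start it is half a turn round, 40 mm to +y.
- coarse_side (a point): Point of the grater plate 40 mm straight out (-x) from mid-plate on the coarse side, 85 mm above the foot's underside. The coarse side has 7x3 big raised teeth; the fine side has many small dark dots. Axes are the plate's.
- slicer_plate: Loose plate of the same size, foot and handle, with one long slanting blade instead of teeth or dots; stands correctly on its own like board, left or right of the grater. Origin: centre of its foot's underside; z up, y along its width. Not to be disturbed.

How it is judged:
By the outcome, as a careful person would: the job done as asked, in the order asked, and still so for the second after the job is handed in, with the robot touching nothing.
It also fails if it takes over 40 s, if anything falls off the work surface, if the arm or the gripper's body presses on something with over 40 N, if the wrist force passes 120 N, or if a joint passes its speed limit or range.

## Working session

There is one attempt and no reset: what is moved stays moved. The work goes in short steps, Python scripts to look and compute and a tool call to move; the robot and the scene stay as the last step left them, time stands still between calls to the robot, and variables do not carry over. Pictures are saved under pics/ and viewed, and the job is handed in when it is done.

Besides the shell and the picture viewer there is one more tool, called after ">>>" as name(argument=value, ...) on one line, values as JSON. arm_command: Moves the arm, as the interface text tells. Its arguments: {"type":"object","properties":{"motion":{"type":"array","items":{"type":"array","items":{"type":"number"}}},"force":{"type":"number"}},"required":["motion"]}

```bash
mkdir -p pics; cat > h.py <<'E'
import numpy as np,cv2
from bench import status,eyes,masks_of,tip_of
def pose(cam,s=None):
    c=eyes.get_calibration(cam)
    if cam!='wrist': return np.array(c['pose'])
    s=s or status.sense()
    T=np.eye(4);T[:3,:3]=np.array(s['orientation']);T[:3,3]=s['tool_pos']
    return T@np.array(c['T_tool_cam'])
def save(im,n,sc=1.5): cv2.imwrite(n,cv2.resize(im[:,:,::-1],None,fx=sc,fy=sc))
def tips(thing,cam,T):
    return [(round(d['p'],2),np.round((T@np.r_[d['position'],1])[:3],4)) for d in tip_of(thing,cam)]
E
python3 - <<'E'
from h import *
s=status.sense();print({k:np.round(v,3).tolist() for k,v in s.items()})
for c in ['side','top','wrist']:
    T=pose(c);im=eyes.grab_frame(c);save(im,f'pics/a_{c}.png')
    if c!='wrist':
      for t in ['grater_plate','grater_base','coarse_side','slicer_plate']: print(c,t,tips(t,c,T))
E
```

```text
{'t': 0.0, 'joint_positions': [1.228, 0.309, 1.635, 0.0, 1.2, -0.07], 'qd': [-0.0, 0.001, -0.0, 0.001, 0.001, 0.001], 'joint_torque': [0.001, -41.525, -27.667, -0.0, 0.01, -0.0], 'tool_pos': [0.168, 0.601, 0.23], 'orientation': [[-0.963, 0.269, -0.001], [0.269, 0.963, -0.002], [0.0, -0.002, -1.0]], 'contact_force': [-0.005, 0.029, 0.538], 'ft_torque': [-0.019, -0.002, -0.01], 'finger_gap': 0.998}
side grater_plate [(0.61, array([ 0.484 , -0.1293,  0.0168]))]
side grater_base [(0.8, array([ 0.4959, -0.1708,  0.0055]))]
side coarse_side [(0.9, array([ 0.523 , -0.1241,  0.1043]))]
side slicer_plate [(0.66, array([0.4702, 0.2031, 0.0153]))]
top grater_plate [(0.74, array([ 0.4819, -0.1263,  0.0142]))]
top grater_base [(0.76, array([ 0.4945, -0.1682,  0.0026]))]
top coarse_side []
top slicer_plate [(0.89, array([0.4751, 0.2071, 0.0183]))]
```

View pics/a_side.png

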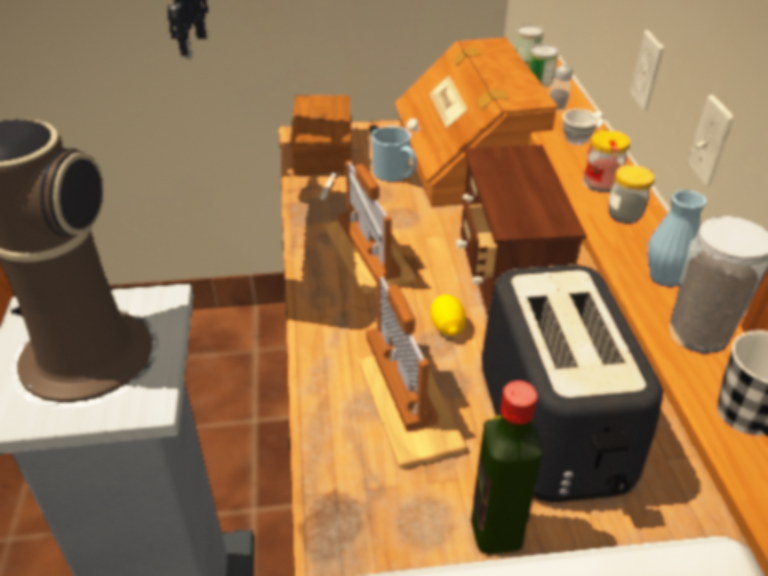

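View pics/a_top.png

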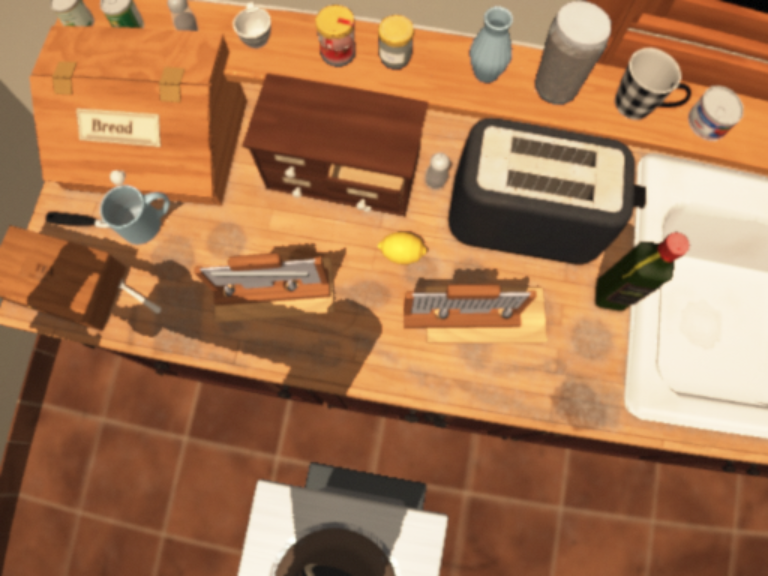

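View pics/a_wrist.png

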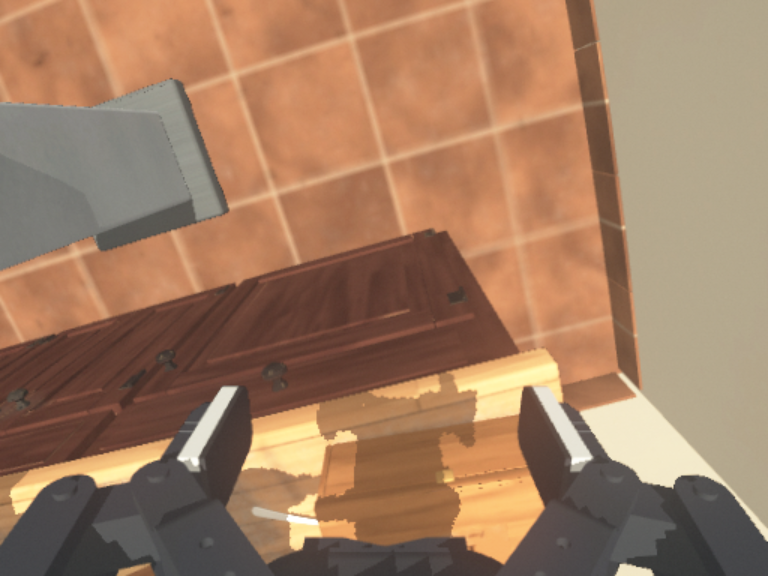

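```bash
cat >> h.py <<'E'
def Rz(a): return np.array([[np.cos(a),-np.sin(a),0],[np.sin(a),np.cos(a),0],[0,0,1]])
def proj(P,cam,T=None):
    c=eyes.get_calibration(cam);T=pose(cam) if T is None else T
    W=np.linalg.inv(T)
    return cv2.projectPoints(np.asarray(P,float),cv2.Rodrigues(W[:3,:3])[0],W[:3,3],np.array(c['intrinsics']),np.array(c['dist']))[0][:,0]
def box(lx,ly,z0,z1): return np.array([[sx*lx/2,sy*ly/2,z] for z in(z0,z1) for sx,sy in((-1,-1),(1,-1),(1,1),(-1,1))])
ED=[(0,1),(1,2),(2,3),(3,0),(4,5),(5,6),(6,7),(7,4),(0,4),(1,5),(2,6),(3,7)]
def draw(im,cam,bx,by,yaw,off=0.04,T=None,z=0.016,sc=4):
    o=cv2.resize(im,None,fx=sc,fy=sc,interpolation=cv2.INTER_CUBIC).copy()
    R=Rz(yaw);b=np.array([bx,by,0]);p=b+R@[0,off,z]
    for B,c0,col in((box(.1,.21,0,.016),b,(0,255,0)),(box(.048,.2,0,.018),p,(0,0,255)),(box(.018,.08,.128,.158),p,(255,0,255))):
        q=((proj(B@R.T+c0,cam,T)+.5)*sc).astype(int)
        for i,j in ED: cv2.line(o,tuple(map(int,q[i])),tuple(map(int,q[j])),col,1,cv2.LINE_AA)
    return o
E
python3 - <<'E'
from h import *
for c,(x0,y0) in (('top',(240,160)),('side',(220,170))):
    im=eyes.grab_frame(c);np.save(f'{c}.npy',im)
    o=draw(im,c,.495,-.169,.22)
    print(len(masks_of('grater_plate',c)))
    a=o[4*y0:4*y0+600,4*x0:4*x0+600]
    cv2.imwrite(f'pics/b_{c}.png',a[:,:,::-1])
E
```

```text
1
1
```

View pics/b_top.png

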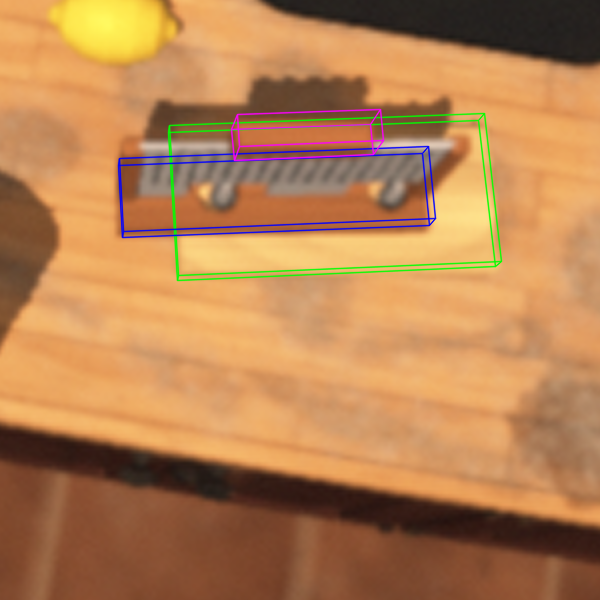

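View pics/b_side.png

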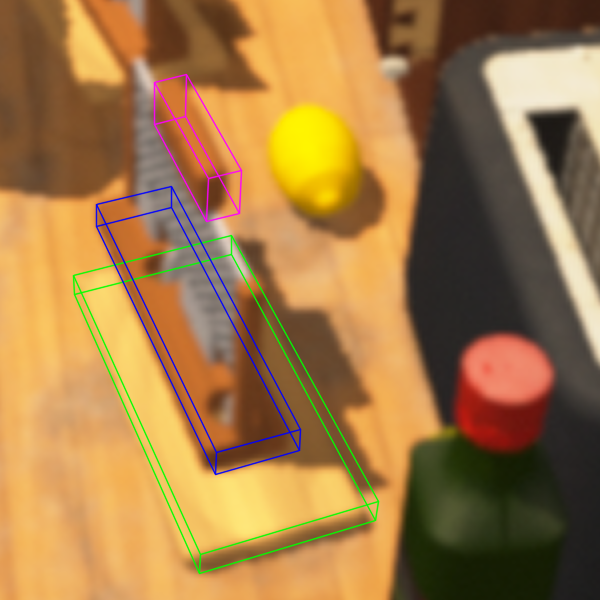

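>>> arm_command(motion=[[0,0,-30,0,85],[0,0,-20,0.135,85],[0,0,0,0.135,85],[0,0,0,0.135,85],[0,0,0,0.135,85],[0,0,0,0.135,85],[0,0,0,0.135,85],[0,0,0,0.135,85],[0,0,0,0.135,85]])

```text
t: 1.65
tool_pos: [0.1684, 0.6019, 0.2813]
orientation: [[-0.211, 0.978, 0.0], [0.978, 0.211, 0.0], [0.0, 0.0, -1.0]]
contact_force: [-0.5, -0.3, 0.5]
finger_gap: 0.995
```

>>> arm_command(motion=[[-40,8,0,0,85],[-40,8,0,0,85],[-40,8,0,0,85],[-40,8,0,0,85],[-40,8,0,0,85],[-40,8,0,0,85],[-40,8,0,0,85],[-40,8,0,0,85],[-40,8,0,0,85],[-40,8,0,0,85]])

```text
t: 2.65
tool_pos: [0.3334, 0.2272, 0.2816]
orientation: [[-0.217, 0.976, 0.001], [0.976, 0.217, 0.001], [0.0, 0.001, -1.0]]
contact_force: [1.1, 0.5, 0.1]
finger_gap: 1.0
```

>>> arm_command(motion=[[-40,8,0,0,60],[-40,8,0,0,60],[-40,8,0,0,60],[-40,8,0,0,60],[-40,8,0,0,60],[-40,8,0,0,60],[-40,8,0,0,60],[-40,8,0,0,60],[-40,8,0,0,60],[0,0,0,0,60]])

```text
t: 3.65
tool_pos: [0.4829, -0.1114, 0.2816]
orientation: [[-0.212, 0.977, 0.002], [0.977, 0.212, -0.002], [-0.003, 0.001, -1.0]]
contact_force: [-0.1, 0.8, 0.5]
finger_gap: 0.702
```

```bash
python3 - <<'E'
from h import *
s=status.sense();T=pose('wrist',s);print(s['tool_pos'],s['joint_positions'])
im=eyes.grab_frame('wrist');
for t in ['grater_plate','grater_base']: print(t,tips(t,'wrist',T))
o=draw(im,'wrist',.495,-.169,.22,T=T,sc=1.5);cv2.imwrite('pics/c_w.png',o[:,:,::-1])
E
```

```text
[ 0.48293235 -0.11143461  0.28163745] [-3.13528585e-01  7.17856707e-03  1.87746148e+00 -1.84948091e-03
  1.25438079e+00 -5.26372683e-01]
grater_plate [(0.84, array([ 0.4852, -0.1254,  0.0182]))]
grater_base []
```

View pics/c_w.png

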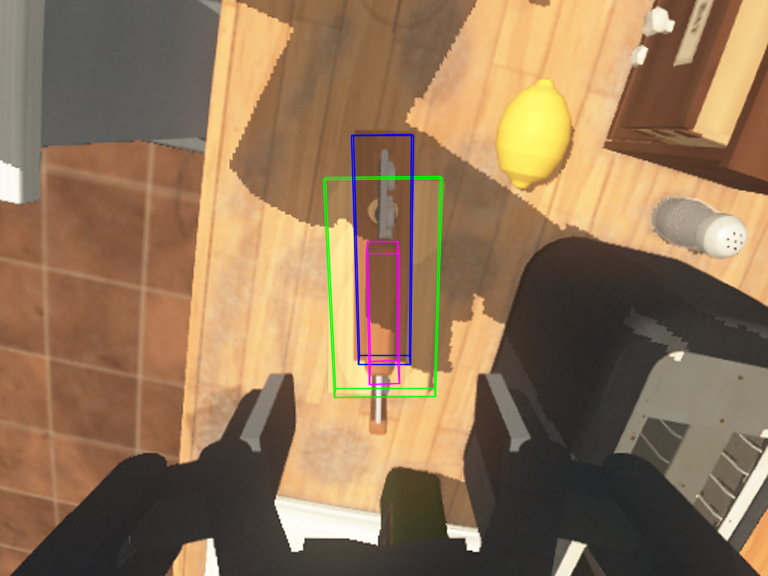

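```bash
python3 - <<'E'
from h import *
T=pose('wrist');im=eyes.grab_frame('wrist');np.save('w1.npy',im);np.save('w1T.npy',T)
o=cv2.resize(im,None,fx=4,fy=4,interpolation=cv2.INTER_CUBIC)[320:1200,760:1300].astype(float)
o=255*(o/255)**.6
o=cv2.resize(o,None,fx=.66,fy=.66)
cv2.imwrite('pics/d_w.png',o[:,:,::-1])
E
```

```text
[ WARN:0@3.497] global loadsave.cpp:1063 imwrite_ Unsupported depth image for selected encoder is fallbacked to CV_8U.
```

View pics/d_w.png

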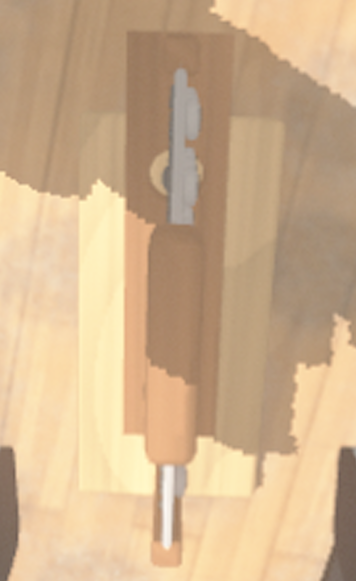

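```bash
python3 - <<'E'
from h import *
from scipy.optimize import least_squares
T=np.load('w1T.npy')
f=lambda a: np.array(a,float)/.66/4+[190,80]
b=f([(80,118),(283,122),(80,490),(256,497)]);p=f([(127,32),(235,32),(124,433),(215,437)])
h=f([(155,463),(192,466)])
def pts(v,lx,ly,z): return np.array([[-lx/2,ly/2,z],[lx/2,ly/2,z],[-lx/2,-ly/2,z],[lx/2,-ly/2,z]])@Rz(v[2]).T+[v[0],v[1],0]
for q,lx,ly,z in((b,.1,.21,.016),(p,.048,.2,.034)):
    r=least_squares(lambda v:(proj(pts(v,lx,ly,z),'wrist',T)-q).ravel(),[.49,-.15,.2]);print(np.round(r.x,4),np.round(r.fun,1))
# joint w/ free plate
E
```

```text
[ 0.4944 -0.1702  0.1823] [-1.  -1.7  0.9 -0.6 -0.4  2.   0.4  1.3]
[ 0.4852 -0.1269  0.1885] [ 0.  -0.5 -0.1  0.7 -0.2  0.2  0.3 -0.4]
```

```bash
python3 - <<'E'
from h import *
def unp(px,cam,z,T):
    c=eyes.get_calibration(cam)
    u=cv2.undistortPoints(np.array([[px]],float),np.array(c['intrinsics']),np.array(c['dist']))[0,0]
    d=T[:3,:3]@[u[0],u[1],1];o=T[:3,3];return o+d*(z-o[2])/d[2]
T=np.load('w1T.npy');Tt=pose('top')
for z in(.0,.1,.15,.2):
    print(z,[np.round(unp(p,'wrist',z,T)[:2],3) for p in((337,200),(330,260))],[np.round(unp(p,'top',z,Tt)[:2],3) for p in((303,160),(310,115),(318,82))])
E
```

```text
0.0 [array([ 0.608, -0.148]), array([ 0.626, -0.244])] [array([ 0.623, -0.098]), array([ 0.763, -0.099]), array([ 0.875, -0.107])]
0.1 [array([ 0.574, -0.119]), array([ 0.588, -0.192])] [array([ 0.583, -0.093]), array([ 0.709, -0.093]), array([ 0.81 , -0.101])]
0.15 [array([ 0.556, -0.104]), array([ 0.568, -0.166])] [array([ 0.563, -0.09 ]), array([ 0.682, -0.09 ]), array([ 0.778, -0.097])]
0.2 [array([ 0.539, -0.09 ]), array([ 0.549, -0.14 ])] [array([ 0.543, -0.087]), array([ 0.655, -0.087]), array([ 0.745, -0.094])]
```

>>> arm_command(motion=[[-16,-1.5,0,0.027,50],[0,0,40,0,50],[0,0,40,0,50],[0,0,30,0,50],[0,0,20,0,50],[0,0,11,0,50],[0,0,0,0,50]])

```text
t: 4.55
tool_pos: [0.482, -0.1227, 0.1389]
orientation: [[-0.19, 0.982, -0.003], [0.982, 0.19, 0.001], [0.001, -0.003, -1.0]]
contact_force: [-0.4, 0.6, 0.1]
finger_gap: 0.585
```

```bash
python3 - <<'E'
from h import *
s=status.sense();print(s['tool_pos'],s['orientation'])
save(eyes.grab_frame('wrist'),'pics/e_w.png')
E
```

```text
[ 0.48199879 -0.12270469  0.13894234] [[-1.90174041e-01  9.81745840e-01 -2.99008206e-03]
 [ 9.81749404e-01  1.90177291e-01  8.40540168e-04]
 [ 1.39384252e-03 -2.77566235e-03 -9.99995176e-01]]
```

View pics/e_w.png

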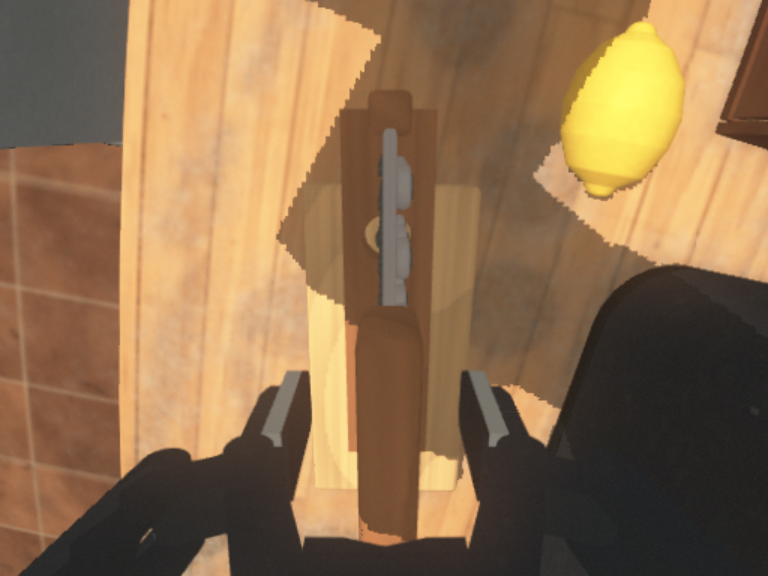

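>>> arm_command(motion=[[-4,0,0,0,50],[0,0,0,0,10],[0,0,0,0,10],[0,0,0,0,10],[0,0,0,0,10],[0,0,0,0,10]], force=70)

```text
t: 5.2
tool_pos: [0.4847, -0.1276, 0.1415]
orientation: [[-0.19, 0.982, 0.002], [0.982, 0.19, -0.001], [-0.001, 0.001, -1.0]]
contact_force: [-0.5, -0.2, 6.8]
finger_gap: 0.201
```

>>> arm_command(motion=[[0,0,-10,0,10],[0,0,-15,0,10],[0,0,-15,0,10],[0,0,-15,0,10],[0,0,-10,0,10],[0,0,0,0,10]])

```text
t: 5.8
tool_pos: [0.4848, -0.1273, 0.2067]
orientation: [[-0.19, 0.982, 0.003], [0.982, 0.19, -0.001], [-0.001, 0.003, -1.0]]
contact_force: [0.6, -0.2, -3.2]
finger_gap: 0.203
```

```bash
python3 - <<'E'
from h import *
s=status.sense();T=pose('wrist',s);print(s['tool_pos'],s['finger_gap'],s['ft_torque'])
save(eyes.grab_frame('wrist'),'pics/f_w.png')
im=eyes.grab_frame('side');save(im[150:330,180:340],'pics/f_s.png',3.5)
print(tips('grater_plate','side',pose('side')))
E
```

```text
[ 0.48483267 -0.12731208  0.20665147] 0.20276395515651405 [ 0.01733771 -0.05559718 -0.0019054 ]
[(0.82, array([ 0.4834, -0.1279,  0.0819]))]
```

View pics/f_w.png

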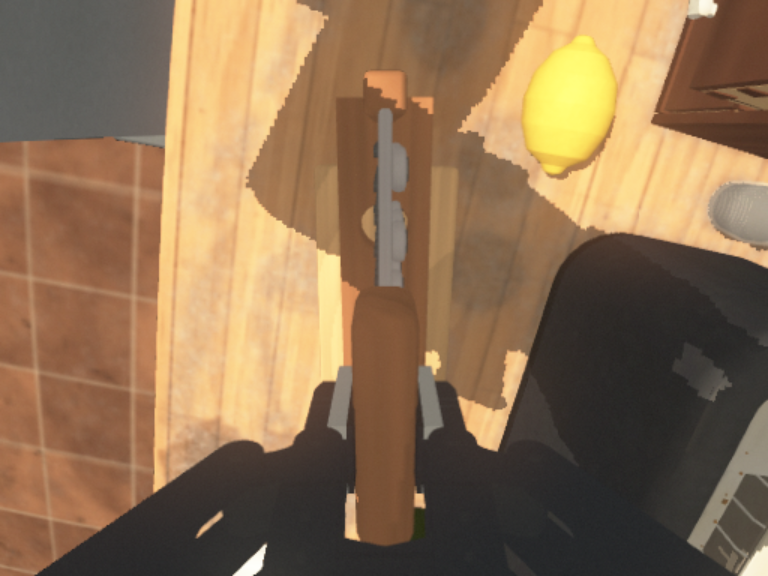

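View pics/f_s.png

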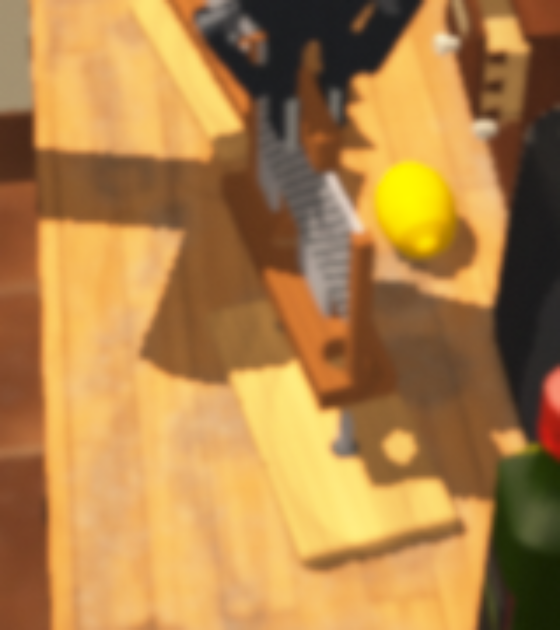

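>>> arm_command(motion=[[0,-20,0,0,10],[0,-25,0,0,10],[0,-25,0,0,10],[0,-20,0,0.1,10],[0,0,0,0.1428,10],[0,0,0,0.1428,10],[0,0,0,0.1428,10],[0,0,0,0.1428,10],[0,0,0,0.1428,10],[0,0,0,0.1428,10]])

```text
t: 6.95
tool_pos: [0.3947, -0.1438, 0.2042]
orientation: [[0.697, 0.717, -0.002], [0.717, -0.697, 0.001], [-0.001, -0.002, -1.0]]
contact_force: [0.4, -0.2, -2.4]
finger_gap: 0.2
```

```bash
python3 - <<'E'
from h import *
s=status.sense();T=pose('wrist',s);print(s['tool_pos'],s['finger_gap'],s['joint_positions'])
im=eyes.grab_frame('wrist');np.save('w2.npy',im);np.save('w2T.npy',T)
save(im,'pics/g_w.png')
E
```

```text
[ 0.39473358 -0.14377799  0.20415218] 0.19981937165738312 [-4.53083694e-01 -6.77975664e-02  2.11449124e+00  6.98679052e-05
  1.09724931e+00  3.18578801e-01]
```

View pics/g_w.png

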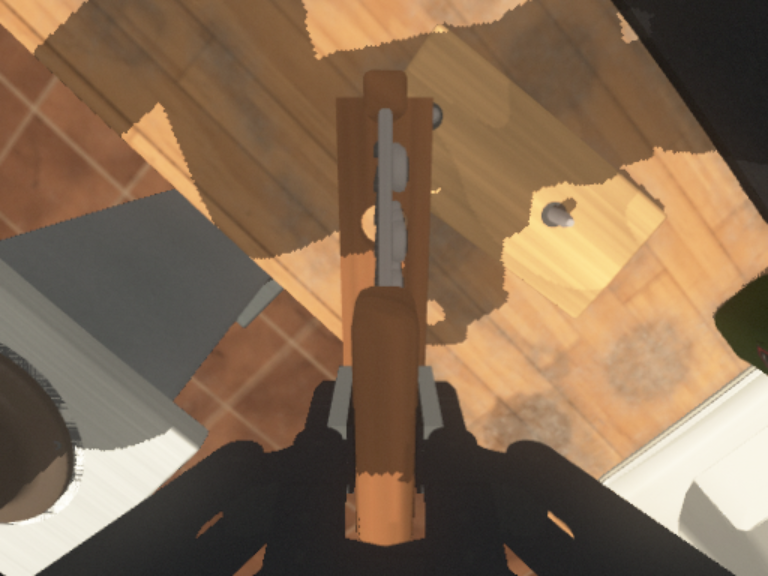

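```bash
python3 - <<'E'
from h import *
T=np.load('w2T.npy');im=np.load('w2.npy')
sc=4;o=cv2.resize(im,None,fx=sc,fy=sc,interpolation=cv2.INTER_CUBIC)
b=np.array([.4944,-.1702,0]);R=Rz(.182)
def ln(P,col):
    q=((proj(np.array(P)@R.T+b,'wrist',T)+.5)*sc).astype(int)
    for i in range(len(q)-1): cv2.line(o,tuple(map(int,q[i])),tuple(map(int,q[i+1])),col,1,cv2.LINE_AA)
B=box(.1,.21,.016,.016)[:4];ln(np.r_[B,B[:1]],(0,255,0))
for y in(.075,-.035):
    for dx in(-.005,.005): ln([[dx,y,.016],[dx,y,.048]],(255,0,0)); ln([[0,y+dx,.016],[0,y+dx,.048]],(255,0,255))
o=o[0:880,1060:1820];o=255*(o/255)**.6
cv2.imwrite('pics/h.png',cv2.resize(o.astype(np.uint8),None,fx=.68,fy=.68)[:,:,::-1])
E
```

```text
(no output)
```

View pics/h.png

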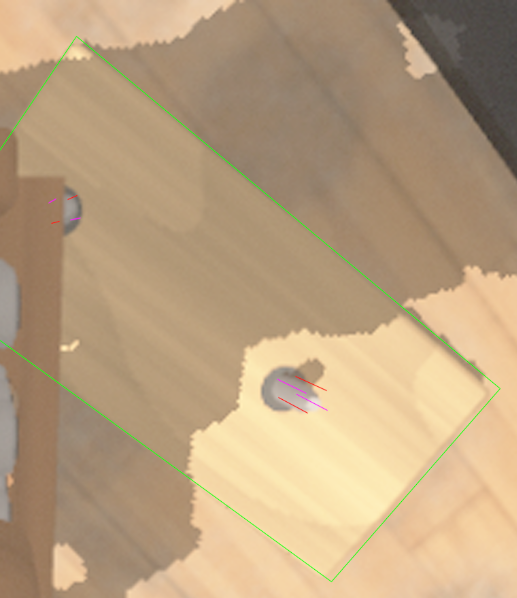

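```bash
python3 - <<'E'
from h import *
from scipy.optimize import least_squares
T=np.load('w2T.npy');s=status.sense()
R=np.array(s['orientation']);t=np.array(s['tool_pos'])
im=np.load('w2.npy');save(np.clip(255*(im[40:150,200:310]/255)**.6,0,255).astype(np.uint8),'pics/i.png',5)
# plate in hand, z: foot underside = 0.204-0.1255
zf=t[2]-(.1415-.016)
q=np.array([(337,98),(433,98)])/1.5
psi=np.arctan2(R[1,1],R[0,1])  # plate at present: fine side toward -> plate x = -tool y
def P(v):
    loc=np.array([[v[1]+.1,-.024,0],[v[1]+.1,.024,0]])+[0,v[0],0]
    w=loc@R.T+t; w[:,2]=zf+.018; return proj(w,'wrist',T)
r=least_squares(lambda v:(P(v)-q).ravel(),[0,0]);print(r.x*1000,r.fun)
print(np.array(s['orientation']))
E
```

```text
[-1.01514188  0.11002939] [-0.43259905 -0.05437233  0.43154603  0.07657064]
[[ 7.00053785e-01  7.14087112e-01 -2.07251090e-03]
 [ 7.14089793e-01 -7.00053292e-01  1.07550126e-03]
 [-6.82866485e-04 -2.23286761e-03 -9.99997274e-01]]
```

View pics/i.png

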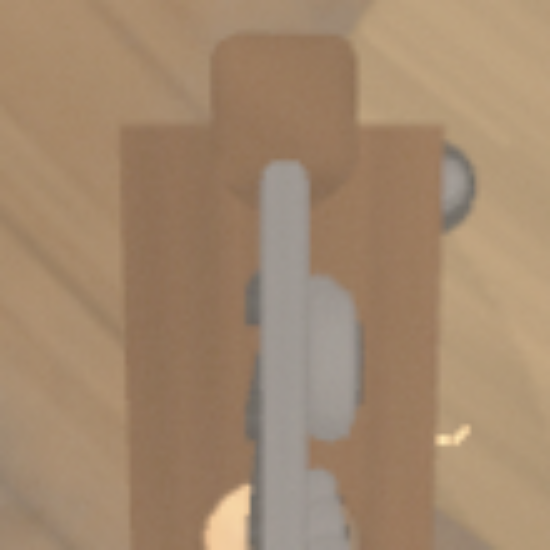

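>>> arm_command(motion=[[0,0,0,0.1455,10],[0,0,0,0.1455,10],[0,0,0,0.1455,10],[0,0,0,0.1455,10],[0,0,0,0.1455,10],[0,0,0,0.1455,10],[0,0,0,0.1455,10],[0,0,0,0.1455,10],[0,0,0,0.1455,10],[0,0,0,0.1455,10]])

```text
t: 8.0
tool_pos: [0.3949, -0.1439, 0.2043]
orientation: [[0.794, -0.608, -0.002], [-0.608, -0.794, 0.001], [-0.002, 0.0, -1.0]]
contact_force: [0.7, 0.8, -1.8]
finger_gap: 0.201
```

>>> arm_command(motion=[[0,0,0,0.1455,10],[0,0,0,0.1455,10],[0,0,0,0.1455,10],[0,0,0,0.1455,10],[0,0,0,0.1455,10],[0,0,0,0,10]])

```text
t: 8.6
tool_pos: [0.395, -0.1439, 0.2045]
orientation: [[0.194, -0.981, -0.002], [-0.981, -0.194, 0.001], [-0.001, 0.001, -1.0]]
contact_force: [-0.3, -0.7, -2.8]
finger_gap: 0.204
```

>>> arm_command(motion=[[10,-20,0,0.011,10],[12,-26,0,0,10],[12,-26,0,0,10],[10,-20,0,0,10],[0,0,0,0,10],[0,0,0,0,10]])

```text
t: 9.2
tool_pos: [0.4935, -0.1703, 0.2043]
orientation: [[0.185, -0.983, -0.003], [-0.983, -0.185, 0.001], [-0.002, 0.002, -1.0]]
contact_force: [0.8, 0.9, -3.4]
finger_gap: 0.2
```

```bash
python3 - <<'E'
from h import *
s=status.sense();T=pose('wrist',s);print(s['tool_pos'],np.round(s['orientation'],3).tolist())
im=eyes.grab_frame('wrist');save(im,'pics/j_w.png')
im=eyes.grab_frame('side');save(im[150:330,180:340],'pics/j_s.png',3.5)
print(tips('grater_plate','side',pose('side')),tips('grater_base','side',pose('side')),tips('coarse_side','side',pose('side')))
eyes.grab_frame('top');print(tips('grater_plate','top',pose('top')),tips('grater_base','top',pose('top')),tips('coarse_side','top',pose('top')))
E
```

```text
[ 0.49346609 -0.17026862  0.20431234] [[0.185, -0.983, -0.003], [-0.983, -0.185, 0.001], [-0.002, 0.002, -1.0]]
[(0.86, array([ 0.4924, -0.171 ,  0.0794]))] [(0.87, array([ 0.4964, -0.1707,  0.0024]))] [(0.69, array([ 0.4542, -0.1817,  0.1636]))]
[] [] []
```

View pics/j_w.png

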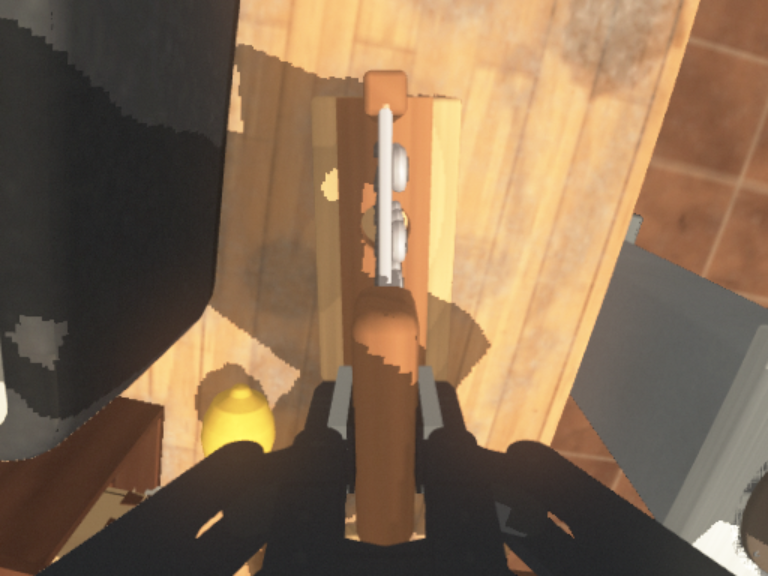

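View pics/j_s.png

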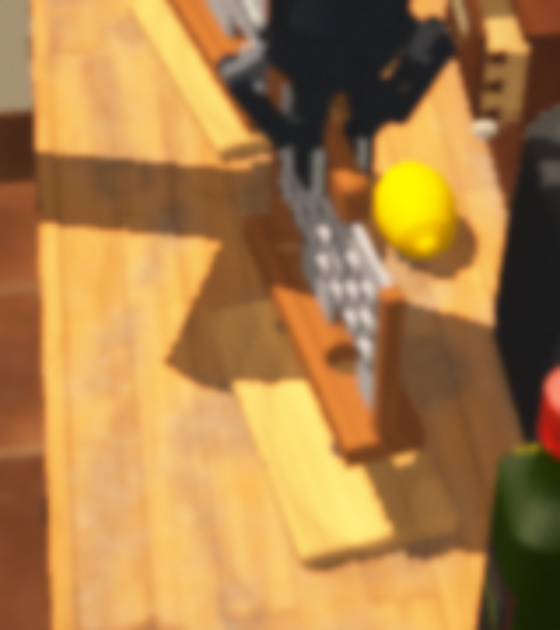

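```bash
python3 - <<'E'
from h import *
im=cv2.imread('pics/j_w.png')[:,:,::-1]
T=pose('wrist');im=cv2.resize(im,(512,384))
o=draw(im,'wrist',.4944,-.1698,.184,off=0,T=T,z=.079,sc=4)[160:900,760:1300]
cv2.imwrite('pics/k.png',cv2.resize(o,None,fx=.8,fy=.8)[:,:,::-1])
E
```

```text
(no output)
```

View pics/k.png

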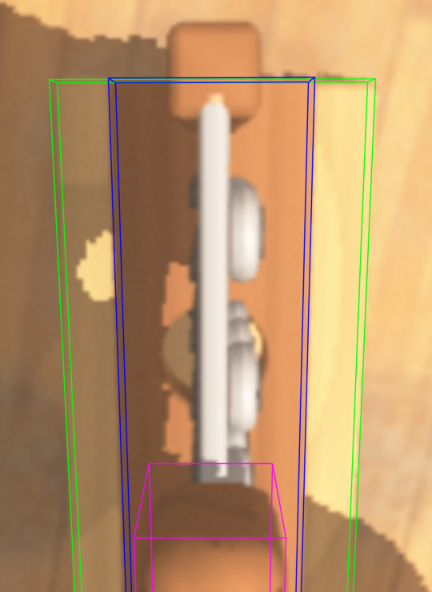

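>>> arm_command(motion=[[0,0,12,0,10],[0,0,12,0,10],[0,0,10,0,10],[0,0,8,0,10],[0,0,6,0,10],[0,0,0,0,10]])

```text
t: 10.25
tool_pos: [0.4932, -0.1702, 0.1558]
orientation: [[0.181, -0.983, -0.003], [-0.983, -0.181, 0.001], [-0.002, 0.002, -1.0]]
contact_force: [-0.1, 0.3, -3.0]
finger_gap: 0.199
```

>>> arm_command(motion=[[0,0,5,0,10],[0,0,4,0,10],[0,0,3,0,10],[0,0,1.5,0,10],[0,0,0,0,10]])

```text
t: 10.75
tool_pos: [0.494, -0.1705, 0.1436]
orientation: [[0.181, -0.983, -0.0], [-0.983, -0.181, 0.0], [-0.0, 0.0, -1.0]]
contact_force: [0.1, 0.7, -3.4]
finger_gap: 0.197
```

```bash
python3 - <<'E'
from h import *
im=eyes.grab_frame('side');save(im[150:330,180:340],'pics/l_s.png',3.5)
print(tips('grater_plate','side',pose('side')))
E
```

```text
[(0.68, array([ 0.4952, -0.1711,  0.0177]))]
```

View pics/l_s.png

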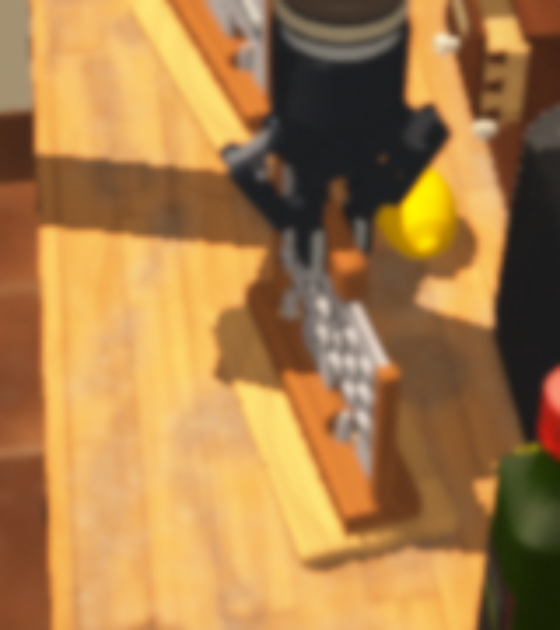

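>>> arm_command(motion=[[0,0,1,0,10],[0,0,1,0,10],[0,0,0.7,0,10],[0,0,0,0,10]])

```text
t: 11.25
tool_pos: [0.4944, -0.1707, 0.1416]
orientation: [[0.181, -0.983, 0.0], [-0.983, -0.181, -0.0], [0.0, -0.0, -1.0]]
contact_force: [-0.5, 0.2, -0.5]
finger_gap: 0.201
```

>>> arm_command(motion=[[0,0,0.5,0,10],[0,0,0,0,10],[0,0,0,0,45],[0,0,0,0,45],[0,0,0,0,45],[0,0,0,0,45]])

```text
t: 11.85
tool_pos: [0.494, -0.1706, 0.1404]
orientation: [[0.181, -0.983, -0.0], [-0.983, -0.181, 0.0], [-0.0, 0.0, -1.0]]
contact_force: [-0.1, 0.6, 0.1]
finger_gap: 0.531
```

>>> arm_command(motion=[[0,0,-10,0,45],[0,0,-30,0,45],[0,0,-40,0,45],[0,0,-40,0,45],[0,-25,-20,0,45],[0,40,0,0,45],[0,40,0,0,45],[0,40,0,0,45],[0,0,0,0,45]])

```text
t: 12.75
tool_pos: [0.3968, -0.1876, 0.2805]
orientation: [[0.179, -0.984, -0.003], [-0.984, -0.179, 0.0], [-0.001, 0.003, -1.0]]
contact_force: [0.9, -0.4, -0.0]
finger_gap: 0.526
```

```bash
python3 - <<'E'
from h import *
s=status.sense();T=pose('wrist',s);print(s['t'],s['tool_pos'])
for c in('side','top','wrist'):
    im=eyes.grab_frame(c)
    for t in ['grater_plate','grater_base','coarse_side','slicer_plate']: print(c,t,tips(t,c,pose(c) if c!='wrist' else T))
    if c=='wrist': save(im,'pics/m_wrist.png')
    else:
        y0,x0=dict(top=(140,120),side=(100,200))[c]
        save(im[y0:y0+190,x0:x0+260],f'pics/m_{c}.png',3)
E
```

```text
12.75 [ 0.39679038 -0.18763833  0.2804596 ]
side grater_plate [(0.58, array([ 0.4946, -0.1681,  0.0161]))]
side grater_base [(0.86, array([ 0.4953, -0.1699,  0.0062]))]
side coarse_side [(0.7, array([ 0.4584, -0.1807,  0.1016]))]
side slicer_plate [(0.56, array([0.4685, 0.2061, 0.0148]))]
top grater_plate [(0.96, array([ 0.4932, -0.1713,  0.0138]))]
top grater_base []
top coarse_side [(0.92, array([ 0.4551, -0.1787,  0.0968]))]
top slicer_plate [(0.87, array([0.4714, 0.2063, 0.0184]))]
wrist grater_plate [(0.66, array([ 0.4907, -0.1691,  0.0213]))]
wrist grater_base []
wrist coarse_side [(0.95, array([ 0.4532, -0.1747,  0.1043]))]
wrist slicer_plate []
```

View pics/m_side.png

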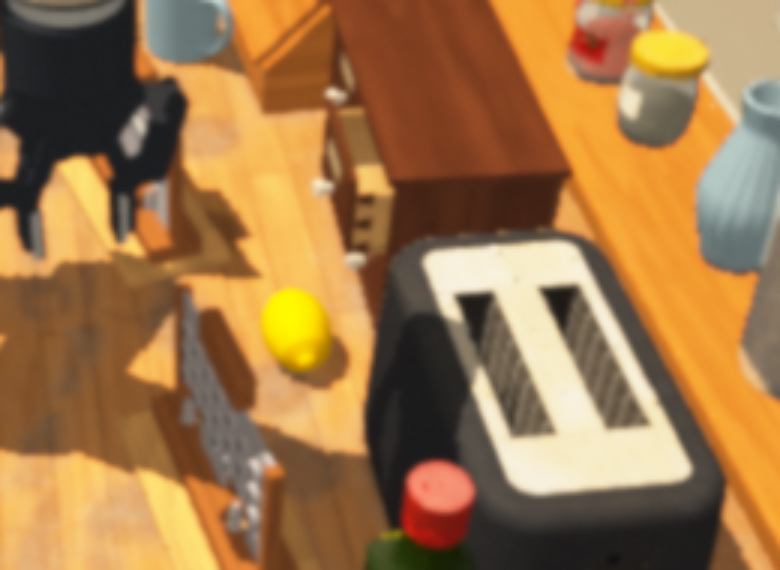

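View pics/m_top.png

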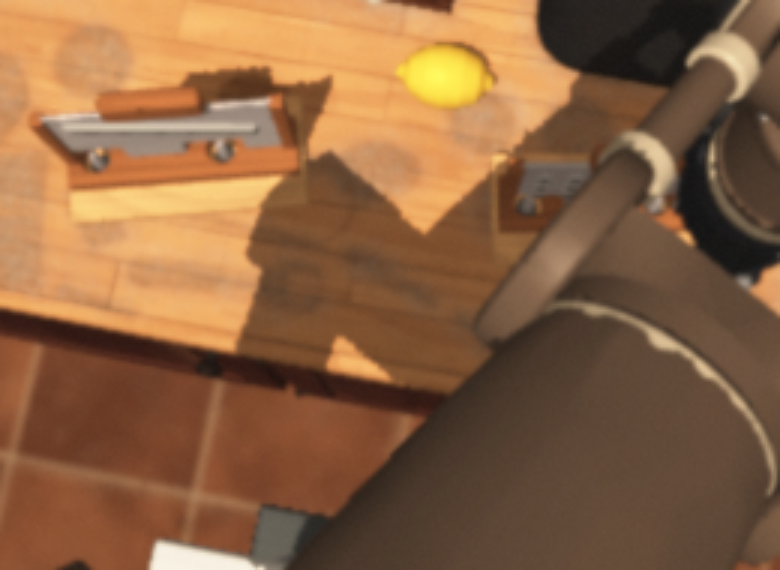

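View pics/m_wrist.png

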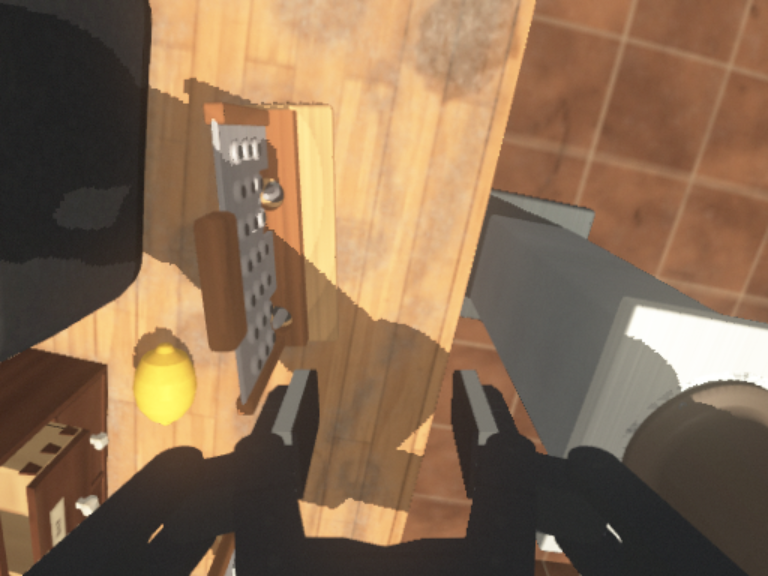

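The wrist view shows the coarse teeth facing the robot. Both pin tips come up through the foot at about (270,193) and (282,317), and the foot sits flush and centred on the board. The slicer hasn't moved.

```bash
python3 -c "
from bench import finish_job;print(finish_job())"
```

```text
the job is handed in; nothing more can be done
None
```

The grater plate now stands with its coarse side towards the robot, on both pins and down on its board. I gripped it by the handle, lifted it off the pins, backed it away from the toaster, turned it half a turn, lowered it and let go. I handed the job in at about 13 s, with the gripper clear of everything.

**Last checks:**
- **Position:** the three cameras put the plate origin at x 0.491 to 0.495, y -0.168 to -0.171, z 0.014 to 0.021. The board is at about (0.494, -0.170), and the seated height should be 0.016, so the plate is centred within a few millimetres.
- **Seating:** just before I let go, the plate's weight came off the wrist at the same tool height as the first grasp. The wrist picture shows both pin tips through the holes.
- **Facing:** the coarse-side point is on the robot's side in all three cameras.
- **Slicer:** its measured position changed by no more than about 4 mm, which is the networks' accuracy. The arm passed above it and never touched it.

**Gaps in the checks:**
- In the final pictures the networks found the board only in the side camera. The top view of the plate was partly hidden by the arm.
- The wrist camera's z of 0.021 is the outlier, about 5 mm high and slightly beyond the networks' stated accuracy. The pictures and the force readings don't support it.

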